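# Set the chocolate melter's dial and start it

### The job

Start the chocolate melter: with a fingertip resting on the knurled dial of its controller, turn the dial clockwise, click by click, until it clicks in with its pointer at the long mark, and then press the start button down fully and let it come up again. Nothing is to be gripped or lifted: do not shove the controller about, and leave the nozzles and the other things round it where they stand.

Things in the scene. Friction and masses are not known exactly. Their poses are not given: they have to be found in the camera images.
- controller: controller of the chocolate melter: grey box 210 mm long (its x), 130 mm wide (its y), flat deck 50 mm above the table; weighs about 1.8 kg and stands loose on rubber feet. Origin: centre of its underside. Its -x end, with the button, faces the robot (within 0.35 rad); +y is its left, z up. A trolley of rolls, 0.35 m high, stands right of the table (y < -0.48).
- dial (a joint): angle of the dial (rad), growing clockwise seen from above. Seven click positions 0.5236 apart, 0 to 3.1416, each with a mark on the deck round its far half: at 0 the pointer shows to the controller's +y, at 1.5708 to +x, at 3.1416 to -y. The long mark is at 2.0944; the start is one to three clicks short of it. A click takes up to 0.07 N m, then the dial snaps on into the next position.
- dial_top (a point): centre of the dial's flat top, on its upright axis, 78 mm above the table, 35 mm along +x from the controller's origin. The dial is a black disc 92 mm across, too wide to pinch, its knurled rim 52 to 78 mm above the table. A fingertip pressing on the top near the rim with 7 to 15 N turns it by friction.
- dial_pointer (a point): outer end of the white pointer line that is let into the dial's top face (flush), 43 mm from the axis.
- long_mark (a point): middle of the long white mark on the deck, 61 mm from the dial's axis, 30 degrees clockwise of the controller's +x direction; 15 mm long and 5 mm wide, the other six marks are 6 mm long and 2 mm wide.
- start_top (a point): centre of the top of the round steel start button, 28 mm across, 62 mm above the table when released, on the deck between the dial and the controller's near end, 107 mm along -x from the dial's axis. z points up.
- start (a joint): travel of the start button (m): 0 released, 0.006 fully down; it springs back; fully down takes about 4 N. It has worked once it has gone down more than 0.004.
- nozzle_small: small steel piping nozzle, a cone 29 mm across and 42 mm high, standing in front of the controller. Origin: centre of its underside.
- nozzle_large: larger steel piping nozzle, a cone 35 mm across and 50 mm high, standing behind the controller. Origin: centre of its underside.
- small_roll: small baked pastry roll, 61 mm across, 71 mm high, standing upright behind the controller. Origin: centre of its underside.

How it is judged:
By the outcome, as a careful person would: the job done as asked, in the order asked, and still so for the second after the job is handed in, with the robot touching nothing.
It also fails if it takes over 64 s, if anything falls off the work surface, if the arm or the gripper's body presses on something with over 40 N, if the wrist force passes 120 N, or if a joint passes its speed limit or range.

### The arm

A 6-joint arm with a two-finger parallel gripper is mounted at the origin on a cart in front of the work surface, level with it; the furniture and walls round the work are solid. World frame = base frame: x ahead of the robot, y to its left, z up, the work surface at z = 0. Lengths are in m, angles in degrees, forces in N, time in s.
With the tool pointing down it reaches from about 0.25 to 0.725 m from the base axis. Payload 9.7 kg.
Tool frame: the origin (TCP) lies midway between the tips of the shut fingers; the grasp point (between the pads) lies 19 mm behind it; z points along the fingers, y is the line along which they close (so a half turn about z gives the same grasp; the last joint's range is limited). The gripper opens to 85 mm and grips with 20 to 120 N. Pads are 22 mm wide; open, the fingers measure 114 mm over their backs; the gripper's body (76 mm by 85 mm) begins 54 mm behind the grasp point. The pads swing forward as they close: fully open they stand 13 mm farther back than shut.
Start: joints at [-74.771, 4.979, 10.078, 95.1, 0, 90], TCP at [0.144, -0.531, 0.231] pointing down, gripper open.
Joint ranges: [-179.16, 179.16], [-48.56, 103.87], [-65.8, 70.77], [-126.05, 130.52], [-82.76, 87.17], [-180, 180]. Speed limits (degrees/s): [127.2, 127.2, 147.25, 180, 180, 180].

### API

Orientations are given as [roll, pitch, yaw] about the fixed x, y, z axes, in that order (R = Rz(yaw) Ry(pitch) Rx(roll)).
In Python, from workcell import * gives the robot as it stands.
- The arm moves only by the tool servo_tool, never from a script. Its argument "moves" is a list of rows, each a list of 4 numbers: the shift along the world's x, y, z in shares of 100 cm (1.0 is 100 cm), then the turn about the world's z in fractions of the full range, 1 being 4 rad. A call has 1 to 20 rows; each row is the pose to reach, as a shift and turn from the pose commanded when the call began; what a row does not reach only later rows make up. A row lasts 1/12 s, in which the tool goes at most 41.7 mm and 7.16 degrees, less where a joint would pass 70% of its speed; a pose out of reach is approached as far as the arm can. A shift or turn number past 1, either way, is cut back to 1. A call with a gripper value outside its range is refused whole. "claw" is the closure, from 0 (fully open) to 1 (shut), set as the call begins (left out, the last holds). The fingers move at their own pace and stop on an object; "force" is the grip in N (left out, the last holds). Time passes only in rows, so rows that repeat a pose let the fingers close. It gives the time, the measured TCP pose, the force, the opening and the grip force at its end, in the units of the state.
- get_obs(): the state, without advancing time (a new reading comes with each control period).
- camera(name): name is "scene" or "top" or "wrist"; returns the picture (420x560x3 uint8, red, green, blue); there is no depth.
- get_calibration(name): a dict with "fx", "fy", "cx", "cy" (pixels), "rvec" (rotation vector, rad) and "tvec" (3), from world to camera coordinates, as OpenCV has them; the wrist camera has in their place "tool_from_camera" (4x4, takes a point from camera to tool coordinates, whose origin is the TCP and whose axes are the flange's). Camera axes: x right, y down, z forward; pixel columns grow to the right and rows downward; lengths in m; the calibration is good to about 2 mm. A picture is of the moment at which its call begins: read the wrist's pose just before it. get_calibration takes no time and is no camera call.
- job_done(): hands the job in; it is judged then, once.
The state is a dict: "time": time; "q": joint angles; "qd": joint speeds; "joint_efforts": joint torques, N m; "ee_pos": TCP position; "tcp_rot": TCP orientation; "wrist_force": force on the tool from outside, world axes, zero at the start; "torque": the same for the moment, N m; "opening": finger opening in m; "grasp_force": force on a finger pad.
Only numpy, scipy, OpenCV 4.12 (cv2) and the standard library are available. Lean on these libraries where they do the work, as an engineer would, in place of code of your own. Each camera call takes 0.05 s, during which the arm holds its last target. There are 200 camera calls.

## Working session

There is one attempt and no reset: what is moved stays moved. The work goes in short steps, Python scripts to look and compute and a tool call to move; the robot and the scene stay as the last step left them, time stands still between calls to the robot, and variables do not carry over. Pictures are saved under pics/ and viewed, at most 10 in all, crops included, and the job is handed in when it is done.

Besides the shell and the picture viewer there is one more tool, called after "Emit:" by a JSON object that holds its "api" and its "payload". servo_tool: Moves the arm, as the interface text tells. Its arguments: {"type":"object","properties":{"moves":{"type":"array","items":{"type":"array","items":{"type":"number"}}},"claw":{"type":"number"},"force":{"type":"number"}},"required":["moves"]}

```bash
mkdir -p pics; python3 - <<'E'
from workcell import *
import cv2
o=get_obs();print({k:o[k] for k in('time','ee_pos','tcp_rot','wrist_force','opening')})
for n in('top','scene'):
    im=camera(n);cv2.imwrite(f'pics/{n}0.png',im[:,:,::-1]);print(n,get_calibration(n))
print(get_calibration('wrist'))
E
```

```text
{'time': 0.0, 'ee_pos': array([ 0.14439438, -0.53047839,  0.2305875 ]), 'tcp_rot': array([-1.79924349e+02,  1.22171877e-03,  1.52268073e+01]), 'wrist_force': array([ 0.33429067, -0.00886275,  1.07676277]), 'opening': 0.08534626263921453}
top {'fx': 410.2840514296755, 'fy': 410.2840514296755, 'cx': 276.2094587659777, 'cy': 216.52506053945103, 'rvec': array([ 2.13674827, -2.11729015,  0.19932083]), 'tvec': array([-0.32364912,  0.56199534,  0.83176356])}
scene {'fx': 467.9819981481424, 'fy': 467.9819981481424, 'cx': 276.74579854746867, 'cy': 203.37789547617203, 'rvec': array([ 1.63019722, -2.23351516,  0.62402841]), 'tvec': array([-0.11570299,  0.57583752,  0.61943058])}
{'fx': 365.3482838713434, 'fy': 365.3482838713434, 'cx': 288.65759782499, 'cy': 214.0514921028478, 'tool_from_camera': array([[-9.07637701e-05, -9.60194487e-01, -2.79332310e-01,
         7.12071696e-02],
       [ 9.99999878e-01,  4.82676657e-05, -4.90849432e-04,
         7.07760697e-04],
       [ 4.84793637e-04, -2.79332320e-01,  9.60194366e-01,
        -1.43105632e-01],
       [ 0.00000000e+00,  0.00000000e+00,  0.00000000e+00,
         1.00000000e+00]])}
```

View pics/top0.png

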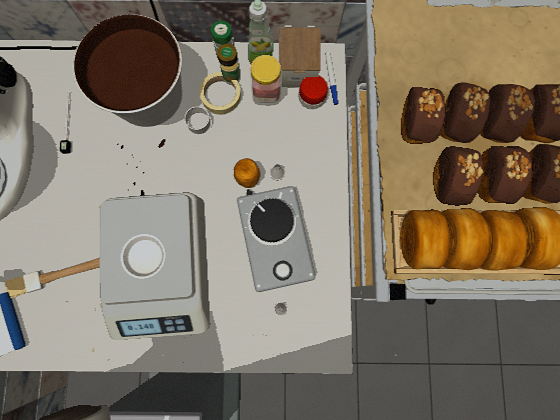

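View pics/scene0.png

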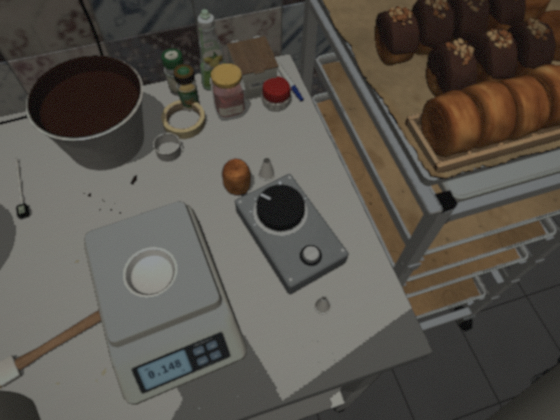

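The top view shows the dial centred near (272,221) with its pointer end near (261,206). The button is at (282,270), the nozzles at (278,172) and (281,308), and the roll at (247,172). The scene view has the dial near (280,208) and the button near (311,255).

```bash
cat > h.py <<'E'
import numpy as np, cv2
from workcell import *
def cam(n,o=None):
    c=get_calibration(n); K=np.array([[c['fx'],0,c['cx']],[0,c['fy'],c['cy']],[0,0,1]])
    if n=='wrist':
        from scipy.spatial.transform import Rotation as R
        T=np.eye(4);T[:3,:3]=R.from_euler('xyz',o['tcp_rot'],degrees=True).as_matrix();T[:3,3]=o['ee_pos']
        T=T@c['tool_from_camera'];return K,T[:3,:3].T,-T[:3,:3].T@T[:3,3]
    return K,cv2.Rodrigues(c['rvec'])[0],c['tvec']
def ray(C,uv):
    K,R,t=C;return -R.T@t,R.T@np.linalg.solve(K,[uv[0],uv[1],1])
def plane(C,uv,z):
    p,d=ray(C,uv);return p+d*(z-p[2])/d[2]
def tri(C1,u1,C2,u2):
    P=[C[0]@np.c_[C[1],C[2]] for C in(C1,C2)]
    X=cv2.triangulatePoints(P[0],P[1],np.array(u1,float),np.array(u2,float))[:,0];return X[:3]/X[3]
def blob(m,near,rad):
    yy,xx=np.indices(m.shape);m=(m&((xx-near[0])**2+(yy-near[1])**2<rad**2)).astype(np.uint8)
    n,l,s,c=cv2.connectedComponentsWithStats(m);i=1+np.argmax(s[1:,4])
    ct=max(cv2.findContours((l==i).astype(np.uint8),0,1)[0],key=len)
    return cv2.fitEllipse(cv2.convexHull(ct)),s[i,4]
E
python3 - <<'E'
from h import *
ims={n:cv2.imread(f'pics/{n}0.png') for n in('top','scene')}
C={n:cam(n) for n in ims}
d={};b={}
for n,dc,bc in(('top',(272,221),(282,270)),('scene',(280,208),(311,255))):
    g=ims[n].max(2).astype(int)
    d[n]=blob(g<60,dc,35 if n=='top' else 32);b[n]=blob(g>(165 if n=='top' else 140),bc,12)
    print(n,d[n],b[n])
D=tri(C['top'],d['top'][0][0],C['scene'],d['scene'][0][0]);B=tri(C['top'],b['top'][0][0],C['scene'],b['scene'][0][0])
print('tri',D,B)
for n in ims: print(n,plane(C[n],d[n][0][0],.075),plane(C[n],b[n][0][0],.062))
for nm,u,z in(('ns',(281,308),.02),('nl',(278,172),.025),('roll',(247,172),.071),('ptr?',(261,206),.078)): print(nm,plane(C['top'],u,z))
a=cv2.resize(ims['top'][180:300,225:325],None,fx=5,fy=5,interpolation=2)
s=cv2.resize(ims['scene'][165:295,225:355],None,fx=4.6,fy=4.6,interpolation=2)
cv2.imwrite('pics/crop1.png',cv2.resize(np.hstack([a[:598],s[:598,:]]),(800,440)))
E
```

```text
top (((271.4141540527344, 219.9498748779297), (42.496009826660156, 43.365936279296875), 24.49285316467285), np.int32(1418)) (((282.23065185546875, 269.8996887207031), (12.25911808013916, 12.706338882446289), 79.88146209716797), np.int32(129))Traceback (most recent call last):
  File "<stdin>", line 7, in <module>
  File "h.py", line 19, in blob
    n,l,s,c=cv2.connectedComponentsWithStats(m);i=1+np.argmax(s[1:,4])
                                                    ~~~~~~~~~^^^^^^^^^
    return _wrapfunc(a, 'argmax', axis=axis, out=out, **kwds)
    return bound(*args, **kwds)
ValueError: attempt to get argmax of an empty sequence
```

```bash
python3 - <<'E'
from h import *
ims={n:cv2.imread(f'pics/{n}0.png') for n in('top','scene')}
C={n:cam(n) for n in ims}
d={};b={}
for n,dc,bc in(('top',(272,221),(282,270)),('scene',(280,208),(311,255))):
    g=ims[n].max(2).astype(int)
    loc=g[int(bc[1])-10:bc[1]+10,bc[0]-10:bc[0]+10]; print(n,'btn max',loc.max())
    d[n]=blob(g<(60 if n=='top' else 42),dc,35 if n=='top' else 32);b[n]=blob(g>(165 if n=='top' else .8*loc.max()),bc,12)
    print(n,d[n],b[n])
D=tri(C['top'],d['top'][0][0],C['scene'],d['scene'][0][0]);B=tri(C['top'],b['top'][0][0],C['scene'],b['scene'][0][0])
print('tri',D,B)
for n in ims: print(n,plane(C[n],d[n][0][0],.075),plane(C[n],b[n][0][0],.062))
for nm,u,z in(('ns',(281,308),.02),('nl',(278,172),.025),('roll',(247,172),.071),('ptr?',(261,206),.078)): print(nm,plane(C['top'],u,z))
a=cv2.resize(ims['top'][180:300,225:325],None,fx=5,fy=5,interpolation=2)
s=cv2.resize(ims['scene'][165:295,225:355],None,fx=4.616,fy=4.616,interpolation=2)
cv2.imwrite('pics/crop1.png',cv2.resize(np.hstack([a[:598],s[:598,:]]),(800,440)))
E
```

```text
top btn max 210
top (((271.4141540527344, 219.9498748779297), (42.496009826660156, 43.365936279296875), 24.49285316467285), np.int32(1418)) (((282.23065185546875, 269.8996887207031), (12.25911808013916, 12.706338882446289), 79.88146209716797), np.int32(129))
scene btn max 135
scene (((280.1782531738281, 207.40499877929688), (45.113670349121094, 47.111412048339844), 92.74859619140625), np.int32(1622)) (((310.720947265625, 252.877685546875), (12.610098838806152, 13.877632141113281), 107.78227996826172), np.int32(147))
tri [ 0.5553462  -0.30769577  0.06579784] [ 0.45069858 -0.33121889  0.06270555]
top [ 0.55334171 -0.30844619  0.075     ] [ 0.45030751 -0.33198377  0.062     ]
scene [ 0.5505818  -0.30538247  0.075     ] [ 0.45132071 -0.33080322  0.062     ]
ns [ 0.37133809 -0.33061413  0.02      ]
nl [ 0.67275753 -0.32173605  0.025     ]
roll [ 0.65828854 -0.2547554   0.071     ]
ptr? [ 0.58236301 -0.28627165  0.078     ]
```

View pics/crop1.png

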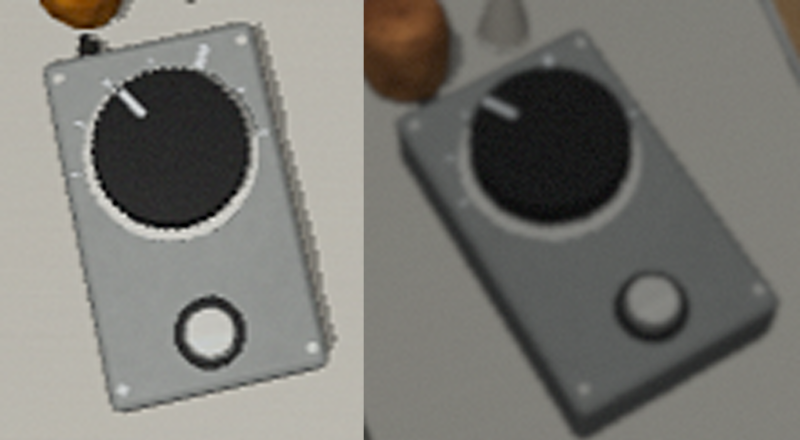

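Dial centre is about (0.554, -0.308) and controller yaw about 12.8°. The pointer is on the third mark (60°), two clicks short. I'll approach with the fingers shut, moving left first to stay clear of the trolley.

Careful with the scale: shifts go in shares of 100 cm and turns go in shares of 4 rad. That gives: 38.5 cm is 0.385, 35 cm is 0.35, 0.48 rad is 0.12.

Emit:
{"api": "servo_tool", "payload": {"moves": [[0,0.03,0,0],[0,0.06,0,0.0125],[0,0.09,0,0.025],[0,0.12,0,0.0375],[0,0.15,0,0.05],[0,0.18,0,0.0625],[0.02,0.2,0,0.075],[0.05,0.2,0,0.0875],[0.08,0.2,0,0.1],[0.11,0.2,0,0.1125],[0.14,0.2,0,0.12],[0.17,0.2,0,0.12],[0.2,0.2,0,0.12],[0.23,0.2,0,0.12],[0.26,0.2,0,0.12],[0.29,0.2,0,0.12],[0.32,0.2,-0.01,0.12],[0.35,0.2,-0.02,0.12],[0.385,0.2,-0.03,0.12],[0.385,0.2,-0.03,0.12]], "claw": 1, "force": 20}}

```text
time: 1.77
ee_pos: [0.5332, -0.3296, 0.1956]
tcp_rot: [-179.7, 0.0, 42.9]
wrist_force: [0.2, -1.3, -1.7]
opening: -0.0003
grasp_force: 0.0
```

Emit:
{"api": "servo_tool", "payload": {"moves": [[0,0,0,0],[0,0,0,0],[0,0,0,0]]}}

```text
time: 2.02
ee_pos: [0.5288, -0.3309, 0.2021]
tcp_rot: [180.0, -0.0, 42.7]
wrist_force: [0.1, -0.0, 0.5]
opening: -0.0002
grasp_force: 0.0
```

```bash
python3 - <<'E'
from h import *
o=get_obs();im=camera('wrist')[:,:,::-1];cv2.imwrite('pics/w1.png',im);print(o['ee_pos'],o['tcp_rot'],o['wrist_force'],o['opening'])
K,R,t=cam('wrist',o)
for p in((.554,-.308,.078),(.4505,-.3315,.062)):
    x=K@(R@np.array(p)+t);print(x[:2]/x[2])
cv2.imwrite('pics/t1.png',camera('top')[:,:,::-1])
E
```

```text
[ 0.52878462 -0.33086791  0.20213217] [ 1.79956923e+02 -5.55707263e-03  4.27007528e+01] [ 0.11025083 -0.04797987  0.47351355] -0.00020817178083689904
[288.07301479 160.35029589]
[225.36070594 267.04319878]
```

View pics/w1.png

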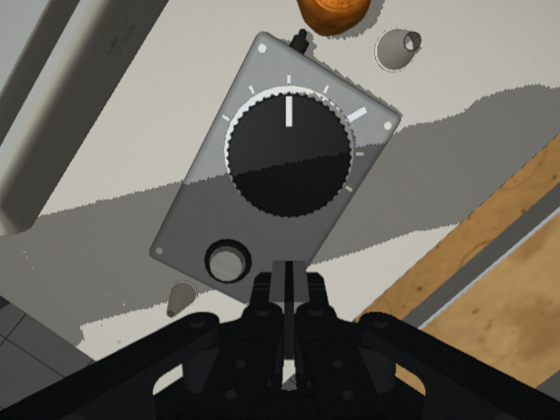

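The wrist view shows the dial centred near (290,153) and its pointer at (289,95) on the third mark. The long mark is at (357,115), two marks further on, and the button is at (228,262).

```bash
python3 - <<'E'
from h import *
im=cv2.imread('pics/w1.png');g=im.max(2).astype(int)
o=get_obs();C=cam('wrist',o);Ct=cam('top')
e,a=blob(g<62,(290,153),72);print(e,a)
gb=g[240:285,205:250]
eb,ab=blob(g>0.75*np.percentile(gb,97),(228,263),17);print(eb,ab)
for z in(.070,.078):print(z,plane(C,e[0],z))
print('btn',plane(C,eb[0],.062))
D=tri(C,e[0],Ct,(271.41,219.95));B=tri(C,eb[0],Ct,(282.23,269.9));print(D,B)
p=plane(C,(289,97),.078)[:2];L=plane(C,(357,115),.05)[:2]
c=plane(C,e[0],.075)[:2];b=plane(C,eb[0],.062)[:2]
f=lambda v:np.degrees(np.arctan2(v[1],v[0]))
print('yaw',f(c-b),'ptr',f(p-c),'long',f(L-c),np.hypot(*(c-b)),np.hypot(*(L-c)))
E
```

```text
((288.9652099609375, 154.93800354003906), (123.56343078613281, 124.80860900878906), 22.072690963745117) 11638
((226.1734161376953, 265.27685546875), (27.641016006469727, 31.03522491455078), 123.04335021972656) 683
0.07 [ 0.55668038 -0.30674245  0.07      ]
0.078 [ 0.55739029 -0.30606406  0.078     ]
btn [ 0.4521383  -0.33121241  0.062     ]
[ 0.55591381 -0.30799395  0.05980297] [ 0.45048011 -0.33195741  0.05828666]
yaw 13.339462387626366 ptr 42.66402534760572 long -19.6027209641457 0.10789681147658142 0.06011522469543309
```

Scaled: -11.5 cm is -0.115, -11.2 cm is -0.112.

Emit:
{"api": "servo_tool", "payload": {"moves": [[0.002,0.001,-0.02,0],[0.002,0.001,-0.04,0],[0.002,0.001,-0.06,0],[0.002,0.001,-0.08,0],[0.002,0.001,-0.095,0],[0.002,0.001,-0.105,0],[0.002,0.001,-0.112,0],[0.002,0.001,-0.115,0],[0.002,0.001,-0.115,0],[0.002,0.001,-0.115,0]]}}

```text
time: 2.95
ee_pos: [0.5317, -0.33, 0.0873]
tcp_rot: [179.9, -0.0, 42.7]
wrist_force: [0.4, -0.2, 0.5]
opening: -0.0
grasp_force: 0.0
```

Emit:
{"api": "servo_tool", "payload": {"moves": [[0,0,-0.002,0],[0,0,-0.004,0],[0,0,-0.006,0],[0,0,-0.007,0],[0,0,-0.008,0],[0,0,-0.008,0]]}}

```text
time: 3.45
ee_pos: [0.5315, -0.3297, 0.0782]
tcp_rot: [180.0, 0.0, 42.7]
wrist_force: [-0.5, 0.2, -0.3]
opening: -0.0003
grasp_force: 0.0
```

Emit:
{"api": "servo_tool", "payload": {"moves": [[0,0,-0.0005,0],[0,0,-0.001,0],[0,0,-0.001,0],[0,0,-0.001,0]]}}

```text
time: 3.78
ee_pos: [0.5316, -0.3298, 0.078]
tcp_rot: [180.0, -0.0, 42.7]
wrist_force: [-1.3, 0.8, 5.5]
opening: 0.0001
grasp_force: 2.5
```

Scaled: -0.05 cm is -0.0005.

Emit:
{"api": "servo_tool", "payload": {"moves": [[0,0,-0.0005,0],[0,0,-0.0005,0],[0,0,-0.0005,0]]}}

```text
time: 4.03
ee_pos: [0.5317, -0.3299, 0.078]
tcp_rot: [179.9, -0.0, 42.7]
wrist_force: [-3.2, 2.3, 8.6]
opening: -0.0001
grasp_force: 4.1
```

Scaled: 1.53 cm is 0.0153, 1.25 cm is 0.0125, -0.175 rad is -0.0438.

Emit:
{"api": "servo_tool", "payload": {"moves": [[0,0,-0.0003,0],[-0.001,0.0011,-0.0003,-0.011],[-0.0019,0.0022,-0.0003,-0.0218],[-0.0028,0.0034,-0.0003,-0.0328],[-0.0036,0.0046,-0.0003,-0.0438],[-0.0044,0.0058,-0.0003,-0.0545],[-0.0051,0.0071,-0.0003,-0.0655],[-0.0057,0.0084,-0.0003,-0.0763],[-0.0063,0.0097,-0.0003,-0.0873],[-0.0068,0.0111,-0.0003,-0.0983],[-0.0073,0.0125,-0.0003,-0.109],[-0.0077,0.0139,-0.0003,-0.12],[-0.0081,0.0153,-0.0003,-0.131],[-0.0081,0.0153,-0.0003,-0.131]]}}

```text
time: 5.2
ee_pos: [0.5235, -0.3148, 0.078]
tcp_rot: [179.9, -0.0, 12.5]
wrist_force: [-2.9, 0.4, 9.2]
opening: -0.0001
grasp_force: 4.8
```

```bash
python3 - <<'E'
from h import *
o=get_obs();im=camera('wrist')[:,:,::-1];cv2.imwrite('pics/w2.png',im);print(o['ee_pos'],o['tcp_rot'],o['wrist_force'],o['torque'])
E
```

```text
[ 0.52348534 -0.31477084  0.07797796] [ 1.79898826e+02 -4.67229015e-02  1.25346852e+01] [-2.92893946  0.43680485  9.17843955] [-0.0223467   0.67327724 -0.01961239]
```

View pics/w2.png

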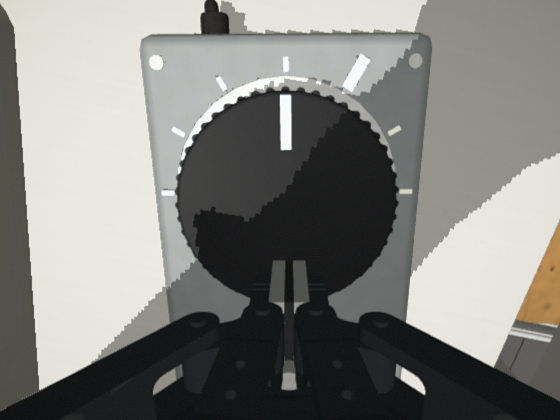

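The dial followed by exactly one click: the pointer at (286,95) is now on the +x mark at (286,64), and the long mark at (356,72) is next. I'll turn another 30°.

Scaled: 1.72 cm is 0.0172, 1.44 cm is 0.0144, -0.524 rad is -0.131.

Emit:
{"api": "servo_tool", "payload": {"moves": [[-0.0003,0.0014,0,-0.011],[-0.0006,0.0028,0,-0.0218],[-0.0007,0.0043,0,-0.0328],[-0.0008,0.0057,0,-0.0438],[-0.0009,0.0072,0,-0.0545],[-0.0009,0.0086,0,-0.0655],[-0.0008,0.0101,0,-0.0763],[-0.0006,0.0115,0,-0.0873],[-0.0004,0.013,0,-0.0983],[-0.0001,0.0144,0,-0.109],[0.0002,0.0158,0,-0.12],[0.0006,0.0172,0,-0.131],[0.0006,0.0172,0,-0.131],[0.0006,0.0172,0,-0.131]]}}

```text
time: 6.42
ee_pos: [0.524, -0.2977, 0.078]
tcp_rot: [179.9, -0.1, -17.3]
wrist_force: [-4.4, -0.0, 10.4]
opening: -0.0001
grasp_force: 5.0
```

Scaled: 5 cm is 0.05, 2.5 cm is 0.025.

Emit:
{"api": "servo_tool", "payload": {"moves": [[0,0,0.001,0],[0,0,0.003,0],[0,0,0.01,0],[0,0,0.025,0],[-0.02,0,0.05,0],[-0.02,0,0.05,0],[-0.02,0,0.05,0]]}}

```text
time: 7.0
ee_pos: [0.5043, -0.2977, 0.1285]
tcp_rot: [180.0, -0.2, -17.3]
wrist_force: [0.8, 0.8, -0.1]
opening: 0.0001
grasp_force: 0.0
```

```bash
python3 - <<'E'
from h import *
o=get_obs();im=camera('wrist')[:,:,::-1];cv2.imwrite('pics/w3.png',im);print(o['ee_pos'],o['tcp_rot'],o['wrist_force'])
E
```

```text
[ 0.50429715 -0.29769404  0.12845122] [ 1.79962895e+02 -1.68183242e-01 -1.73452781e+01] [ 0.77250136  0.81335896 -0.05645498]
```

View pics/w3.png

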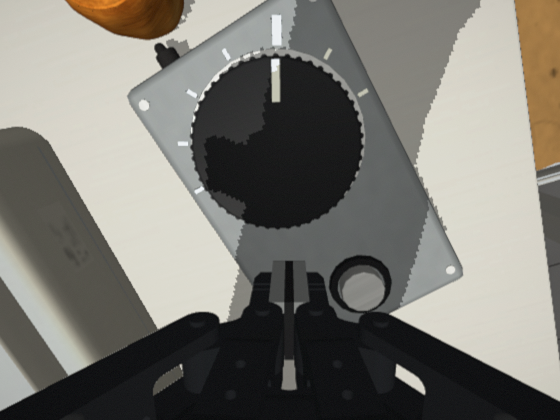

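The pointer (276,62) now lines up with the long mark (277,30), and the button is at (361,287). I'll re-measure the button before pressing it.

```bash
python3 - <<'E'
from h import *
im=cv2.imread('pics/w3.png');g=im.max(2).astype(int);o=get_obs();C=cam('wrist',o)
e,a=blob(g<62,(278,142),95);print(e,'dial',plane(C,e[0],.076));c=plane(C,e[0],.076)[:2]
print('btn',plane(C,(362,287),.062))
f=lambda u,z:np.degrees(np.arctan2(*(plane(C,u,z)[:2]-c)[::-1]))
print(f((276,62),.078),f((277,30),.05))
E
```

```text
((276.7123107910156, 141.1125030517578), (171.43321228027344, 175.0394287109375), 161.5181884765625) dial [ 0.55827626 -0.3081438   0.076     ]
btn [ 0.45514256 -0.33090717  0.062     ]
-17.431895216968762 -17.194630482799806
```

Scaled: -6.2 cm is -0.062, -5.2 cm is -0.052, 0.53 rad is 0.1325.

Emit:
{"api": "servo_tool", "payload": {"moves": [[-0.02,-0.013,0,0.025],[-0.04,-0.025,0,0.05],[-0.052,-0.0335,0,0.075],[-0.052,-0.0335,-0.015,0.1],[-0.052,-0.0335,-0.03,0.125],[-0.052,-0.0335,-0.045,0.1325],[-0.052,-0.0335,-0.055,0.1325],[-0.052,-0.0335,-0.062,0.1325],[-0.052,-0.0335,-0.062,0.1325],[-0.052,-0.0335,-0.062,0.1325]]}}

```text
time: 7.88
ee_pos: [0.452, -0.3305, 0.0643]
tcp_rot: [-180.0, 0.0, 13.0]
wrist_force: [-0.2, 0.1, 0.7]
opening: -0.0001
grasp_force: 0.0
```

Scaled: -0.95 cm is -0.0095, -0.85 cm is -0.0085.

Emit:
{"api": "servo_tool", "payload": {"moves": [[0,0,-0.002,0],[0,0,-0.004,0],[0,0,-0.006,0],[0,0,-0.0075,0],[0,0,-0.0085,0],[0,0,-0.0095,0],[0,0,-0.0095,0]]}}

```text
time: 8.47
ee_pos: [0.4525, -0.331, 0.056]
tcp_rot: [179.9, -0.1, 13.1]
wrist_force: [1.4, 1.3, 7.0]
opening: -0.0
grasp_force: 3.0
```

The button is bottomed at z = 0.056 with 7 N. I'll release it and back away.

Scaled: 15 cm is 0.15, 13 cm is 0.13.

Emit:
{"api": "servo_tool", "payload": {"moves": [[0,0,0,0],[0,0,0.003,0],[0,0,0.008,0],[0,0,0.015,0],[0,0,0.03,0],[0,0,0.05,0],[0,0,0.08,0],[-0.03,0,0.11,0],[-0.06,0,0.13,0],[-0.09,0,0.15,0],[-0.12,0,0.15,0],[-0.12,0,0.15,0],[-0.12,0,0.15,0]]}}

```text
time: 9.55
ee_pos: [0.3309, -0.3308, 0.2059]
tcp_rot: [179.9, -0.0, 12.9]
wrist_force: [0.3, -0.6, -0.2]
opening: -0.0
grasp_force: 0.0
```

```bash
python3 - <<'E'
from h import *
o=get_obs();print(o['ee_pos'],o['wrist_force'])
a=camera('scene')[:,:,::-1];b=camera('top')[:,:,::-1]
cv2.imwrite('pics/end.png',np.hstack([cv2.resize(x,None,fx=4,fy=4,interpolation=2) for x in(b[160:300,225:325],a[160:300,225:325])]))
E
```

```text
[ 0.33093966 -0.33081371  0.20588557] [ 0.32359856 -0.55679959 -0.20987443]
```

View pics/end.png

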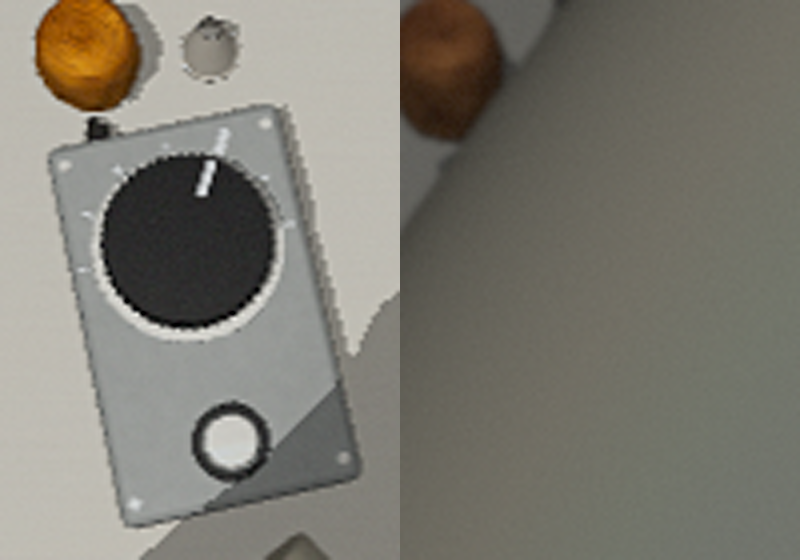

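The top view shows the pointer (205,180) lined up with the long mark (222,140). The button at (232,440) looks released, and the controller, roll and large nozzle are where they were. The scene half is blocked by the arm.

```bash
python3 -c "
from workcell import *
print(job_done())"
```

```text
the job is handed in; nothing more can be done
None
```

I turned the dial two clicks clockwise to the long mark, then pressed the start button fully down and let it come up; the job is handed in, but I did not see the small nozzle clearly in the last picture.

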